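# Fit the crank on the bench press and wind it shut

## Robot

A 6-joint arm with a two-finger parallel gripper is mounted at the origin on the work surface. World frame = base frame: x ahead of the robot, y to its left, z up, the work surface at z = 0. Lengths are in m, angles in degrees, forces in N, time in s.
With the tool pointing down it reaches from about 0.35 to 0.875 m from the base axis. Payload 4.2 kg.
Tool frame: the origin (TCP) lies midway between the tips of the shut fingers; the grasp point (between the pads) lies 19 mm behind it (r.grasp_offset is the distance from the TCP to the grasp point, in m); z points along the fingers, y is the direction in which the jaws open and shut (so a half turn about z gives the same grasp; the last joint's range is limited). The gripper opens to 87 mm and grips with 3 to 60 N. Pads are 19 mm wide; open, the fingers measure 117 mm over their backs; the gripper's body (75 mm by 190 mm) begins 51 mm behind the grasp point.
Start: joints at [-51.303, 22.042, 0.453, 0, -68.411, -14.817], TCP at [0.253, -0.571, 0.223] pointing down, gripper open.
Joint ranges: [-179.83, 179.83], [-69.29, 118.12], [-61.27, 80.66], [-181.25, 117.63], [-171.15, -9.14], [-177.46, 177.46]. Speed limits (degrees/s): [159.86, 159.86, 180, 180, 180, 180].

## Interface

Orientations are given as a 3x3 rotation matrix whose columns are the frame's x, y, z axes.
In Python, from station import r gives the robot as it stands.
- The arm moves only by the shell command python3 -m crank 'ROWS'. ROWS is JSON, a list of rows, each a list of 3 entries, a list of its own where there are three numbers: the closure, from -1 (fully open) to 1 (shut), so that 0 is half open, then the shift along the tool's x, y, z as a fraction of full scale, then the turn, a rotation vector about the tool's x, y, z as a fraction of full scale. In form: [[fingers, [dx, dy, dz], [wx, wy, wz]], ...]. A call has 1 to 8 rows; each row shifts and turns the commanded pose from where the row before left it, along the tool's axes as they then stand; what a row does not reach is not made up. Full scale, the value 1, is 100 mm for a shift and 45 degrees for a turn. A row lasts 1/10 s, in which the tool goes at most 50 mm and 8.59 degrees, less where a joint would pass 70% of its speed; a pose out of reach is approached as far as the arm can. A call with a number of a shift or a turn outside -1 to 1 is refused whole. A call with a gripper value outside its range is refused whole. The fingers move at their own pace and stop on an object; the grip force is fixed at half the most. Time passes only in rows, so rows that do not move let the fingers close. It gives the time, the measured TCP pose, the force and the opening at its end, in the units of the state.
- r.sense(): the state, without advancing time (a new reading comes with each control period).
- r.capture(name): name is "scene" or "top"; returns a dict with "img" (480x640x3 uint8, blue, green, red), "fx", "fy", "cx", "cy" (pixels), "dist" ([k1, k2, p1, p2, k3] as OpenCV has them; the pictures are not rectified), "R" (3x3) and "t" (3): a world point X has camera coordinates R X + t. Camera axes: x right, y down, z forward; pixel columns grow to the right and rows downward; lengths in m; the calibration is good to about 2 mm. A picture is of the moment at which its call begins. There is no depth.
- r.finish_job(): hands the job in, once; it reports no verdict.
The state is a dict: "time_s": time; "joints": joint angles; "joint_velocities": joint speeds; "effort": joint torques, N m; "tcp_pos": TCP position; "ee_rot": TCP orientation; "wrist_force": force on the tool from outside, world axes, zero at the start; "moment": the same for the moment, N m; "gripper_width": opening from 0.0 (shut) to 1.0 (fully open).
Only numpy, scipy, OpenCV 4.12 (cv2) and the standard library are available. Lean on these libraries where they do the work, as an engineer would, in place of code of your own. Each camera call takes 0.05 s, during which the arm holds its last target.

## Task

Fit the loose hand crank onto the flat-sided shaft on top of the small screw press, pushed fully home, then wind it clockwise (seen from above) by its wooden grip until the platen is down on the metal disc in the press. Leave the crank sitting on the shaft, let go of it, and leave the other things on the bench where they are.

Things in the scene. Friction and masses are not known exactly. Their poses are not given: they have to be found in the camera images.
- press: Small bench screw press, fixed. Dark base 110 x 170 x 20 mm (x, y, z); two 22 mm columns at y = +-65 mm; dark crosshead bar 50 x 170 mm, top 125 mm above the bench (column nuts to 131 mm); a metal disc, 40 mm wide and 4 mm thick, on the base under a steel platen 60 x 80 x 12 mm. Origin: centre of the underside, z up; the vertical screw axis passes through it.
- shaft_foot (a point): On the screw axis, 131 mm above the bench: foot of the upright shaft end, on a round 40 mm collar, where the crank's underside rests when fully home. Turns with the screw: z up, x along the long way of the shaft's section. Shaft end: 20 mm round bar with two opposite flats, so 20 mm in x and 12 mm in y. It stays at this height as it turns.
- shaft_tip (a point): Centre of the top of the same shaft end, 42 mm above shaft_foot, same axes. The last 6 mm taper to 14 x 6 mm.
- screw (a joint): Angle of the screw, rad, growing clockwise seen from above. 0 is fully raised; at 13.5 the platen rests on the disc and it stops hard. Starts from 0.2 to 2.7, so it needs about 1.7 to 2.1 turns. No spring: about 0.1 N m of friction plus 0.02 N m s of drag; it stays where it is left.
- platen (a joint): Travel of the platen downwards, m: 12 mm for each turn of the screw; 0 with the screw at 0, 0.0258 with the platen resting on the disc.
- crank: Loose hand crank, about 0.33 kg, lying hub down. Origin: centre of the hub's underside; z up, x along the arm towards the grip. Hub: dark steel block 36 x 36 x 36 mm, sides square to the axes. Arm: bar 16 mm wide, 12 mm thick, top flush with the hub's, ending at x = 83 mm. Balance point about x = 10 mm.
- grip_mid (a point): Middle of the crank's wooden grip: an upright round handle 24 mm thick and 40 mm tall that turns freely about its own upright axis, 70 mm from the hub's axis. It begins 38 mm and ends 78 mm above the hub's underside; this point is 60 mm above it.
- hammer: Bystander: hammer lying on the far side of the bench, about 250 mm long. Leave it.
- bench_block: Bystander: flat steel block 55 x 55 x 22 mm. Origin under its centre. Leave it.
- mandrel: Bystander: tapered steel mandrel standing upright, 44 mm wide at its foot, 150 mm tall. Origin under its centre. Leave it.
- dish: Bystander: white bowl 90 mm wide, 30 mm tall. Origin under its centre. Leave it.
- bore_mouth (a point): Centre of the bore at the hub's top, 36 mm above the crank's origin, same axes. The slot-shaped bore goes right through, 22 mm in x and 14 mm in y: it slips onto the shaft when the crank's x axis lies along the shaft's x axis, either way round, within about 0.1 rad. On the shaft it has a few degrees of play.
Things that resemble listed ones, but are neither listed nor needed, are in the scene too. Leave any green look-alike of the crank alone. What is shaped like the press but yellow is not meant.

How it is judged (in metres and radians):
On the way, in this order (a step that is already met when the one before it is completed fails the run):
1. the crank is fully home on the shaft (z of crank in the frame of shaft_foot below 0.004 m and horizontal distance between crank and shaft_foot below 0.004 m and angle between crank's own z axis and vertical below 0.12 rad), for 0.2 s.
2. the screw is wound clockwise until the platen is down on the disc (value of joint platen above 0.0238 m), for 0.1 s.
At the end, for the whole second after the job is handed in: The platen is within 2 mm of the disc, and the crank sits fully home on the shaft (underside within 4 mm of the collar, centred within 4 mm, upright within 0.12 rad), let go and at rest (all of step 1 and value of joint platen above 0.0238 m and linear speed of crank below 0.02 m/s); the robot touches nothing.
It fails at once if a bystander is moved more than 40 mm (distance of any of hammer, bench_block, mandrel, dish from where it was at the start of the episode above 0.04 m).
It also fails if it takes over 72 s, if anything falls off the work surface, if the arm or the gripper's body presses on something with over 40 N, if the wrist force passes 120 N, or if a joint passes its speed limit or range.

## Working session

There is one attempt and no reset: what is moved stays moved. The work goes in short steps, Python scripts to look and compute and a shell command to move; the robot and the scene stay as the last step left them, time stands still between calls to the robot, and variables do not carry over. Pictures are saved under pics/ and viewed, and the job is handed in when it is done.

```bash
ls; mkdir -p pics
python3 - <<'E'
from station import r
import cv2,json
for n in("scene","top"):
    c=r.capture(n); cv2.imwrite(f"pics/{n}0.png",c["img"]); print(n,{k:(v if not hasattr(v,'tolist') else v.tolist()) for k,v in c.items() if k!="img"})
print(r.sense(), r.grasp_offset)
E
```

```text
pics
scene {'fx': 435.7294360596443, 'fy': 435.7294360596443, 'cx': 323.4437788016864, 'cy': 229.23511300681088, 'dist': [-0.05255779195536446, 0.0, 0.0, 0.0, 0.0], 'R': [[0.6317431692216243, 0.7750960588716947, 0.011254672957697952], [0.6442214109219501, -0.5168878522955617, -0.5637426024871753], [-0.43113726567248856, 0.36339103961276775, -0.8258738465877228]], 't': [-0.37980164066307553, -0.31280582264393414, 1.3588810621187917]}
top {'fx': 489.79978367582567, 'fy': 489.79978367582567, 'cx': 322.54353877721246, 'cy': 228.24387492198753, 'dist': [-0.09904634377049586, 0.0, 0.0, 0.0, 0.0], 'R': [[0.02941457338994915, -0.9994815977293727, 0.013088875911518248], [-0.9896153037000387, -0.030962408518864767, -0.14036694746766668], [0.14069944404640358, -0.008824118032458438, -0.990013030917261]], 't': [-0.025660435056866458, 0.6190950036324608, 1.2344166917961488]}
{'time_s': 0.1, 'joints': array([-5.13040339e+01,  2.20878380e+01,  3.88083754e-01, -2.41200297e-02,
       -6.84125065e+01, -1.48175927e+01]), 'joint_velocities': array([ 0.00554118, -0.13277041,  0.02194844,  0.15500241, -0.04952058,
       -0.00762467]), 'effort': array([-8.28324719e-04, -3.91690850e+01,  1.87934768e+01,  4.23194960e+00,
        1.34108495e-02, -6.85460554e-05]), 'tcp_pos': array([ 0.25280055, -0.57100353,  0.22155973]), 'ee_rot': array([[-9.14469598e-01, -4.04653567e-01, -9.19409529e-04],
       [-4.04654593e-01,  9.14467886e-01,  1.77390099e-03],
       [ 1.22955125e-04,  1.99422181e-03, -9.99998004e-01]]), 'wrist_force': array([ 0.05795162, -0.07014558,  1.08116936]), 'moment': array([-0.04614214, -0.01203379,  0.02006543]), 'gripper_width': 0.9964076103631525} 0.0187
```

View pics/scene0.png

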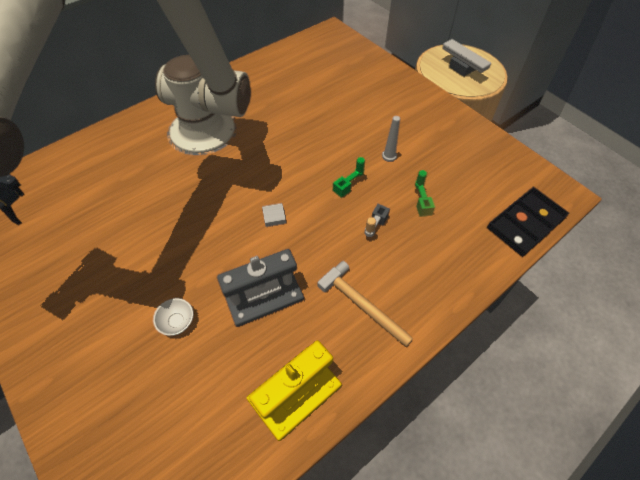

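View pics/top0.png

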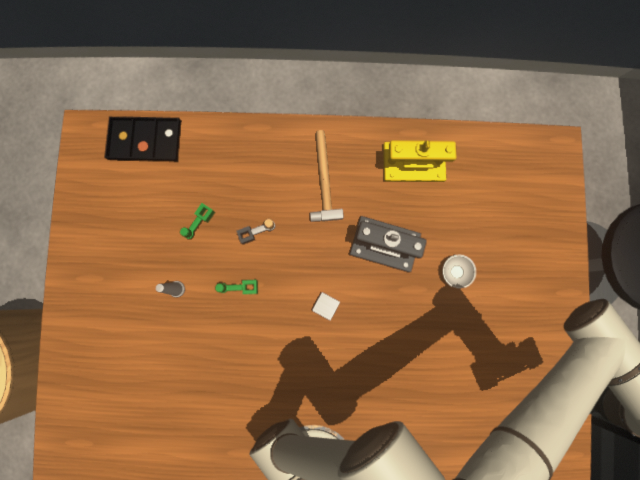

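Three cranks are visible in top: green at (197,222), green at (238,287), and a dark steel one with a wooden grip, hub (246,235), grip (268,224). The dark one fits the description. Of the two presses, the dark one at (388,244) is meant and the yellow one at (420,160) is not. I'll enlarge both to confirm.

Run:
```python
import cv2,numpy as np
t=cv2.imread("pics/top0.png"); s=cv2.imread("pics/scene0.png")
f=lambda im,x,y,w,h:cv2.resize(im[y:y+h,x:x+w],(400,300),interpolation=cv2.INTER_CUBIC)
a=np.hstack([f(t,228,205,60,45),f(t,345,205,88,66)])
b=np.hstack([f(s,350,195,60,45),f(s,210,240,100,75)])
cv2.imwrite("pics/crop0.png",np.vstack([a,b]))
```

```text
(no output)
```

View pics/crop0.png

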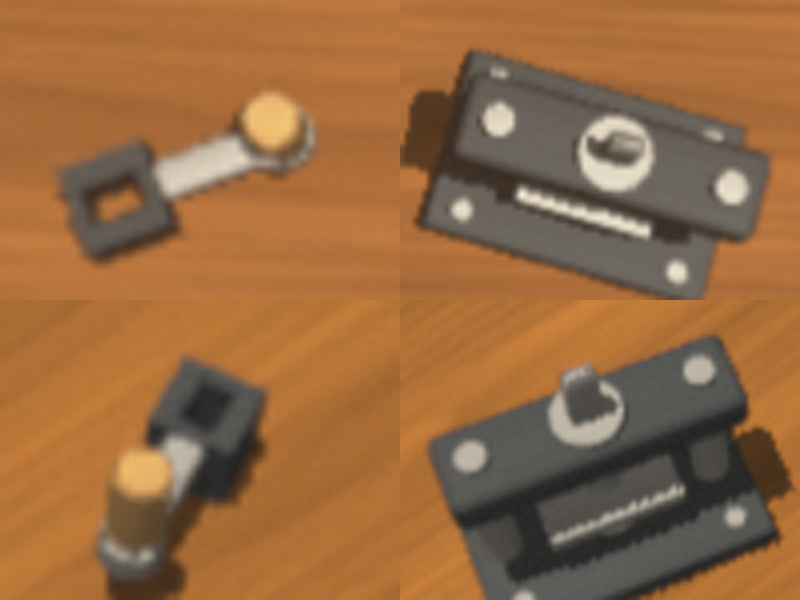

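```bash
cat > h.py <<'E'
import cv2,numpy as np
def ray(c,p):
    K=np.array([[c["fx"],0,c["cx"]],[0,c["fy"],c["cy"]],[0,0,1]])
    u=cv2.undistortPoints(np.array([[p]],float),K,np.array(c["dist"]))[0,0]
    R=np.array(c["R"]);d=R.T@np.array([u[0],u[1],1]);o=-R.T@np.array(c["t"]);return o,d
def plane(c,p,z):
    o,d=ray(c,p);return o+d*(z-o[2])/d[2]
def tri(c1,p1,c2,p2):
    o1,d1=ray(c1,p1);o2,d2=ray(c2,p2)
    A=np.stack([d1,-d2],1);s=np.linalg.lstsq(A,o2-o1,rcond=None)[0]
    a,b=o1+d1*s[0],o2+d2*s[1];return (a+b)/2,np.linalg.norm(a-b)
def proj(c,X):
    K=np.array([[c["fx"],0,c["cx"]],[0,c["fy"],c["cy"]],[0,0,1]])
    R=np.array(c["R"]);q,_=cv2.projectPoints(np.array(X,float).reshape(-1,3),cv2.Rodrigues(R)[0],np.array(c["t"],float),K,np.array(c["dist"]));return q.reshape(-1,2)
def zoom(c,ctr,hw,name,W=800,H=600):
    im=c["img"];x0,y0=ctr[0]-hw,ctr[1]-hw*H/W;s=W/(2*hw)
    M=np.array([[s,0,-x0*s],[0,s,-y0*s]]);cv2.imwrite(name,cv2.warpAffine(im,M,(W,H),flags=cv2.INTER_CUBIC))
E
python3 - <<'E'
from station import r
from h import *
t=r.capture("top");s=r.capture("scene")
zoom(t,(393,235),20,"pics/sh_t.png",400,300);zoom(s,(257,265),20,"pics/sh_s.png",400,300)
a=np.hstack([cv2.imread("pics/sh_t.png"),cv2.imread("pics/sh_s.png")])
zoom(t,(257,230),24,"pics/cr_t.png",400,300);zoom(s,(375,220),30,"pics/cr_s.png",400,300)
b=np.hstack([cv2.imread("pics/cr_t.png"),cv2.imread("pics/cr_s.png")])
cv2.imwrite("pics/z1.png",np.vstack([a,b]))
E
```

```text
(no output)
```

View pics/z1.png

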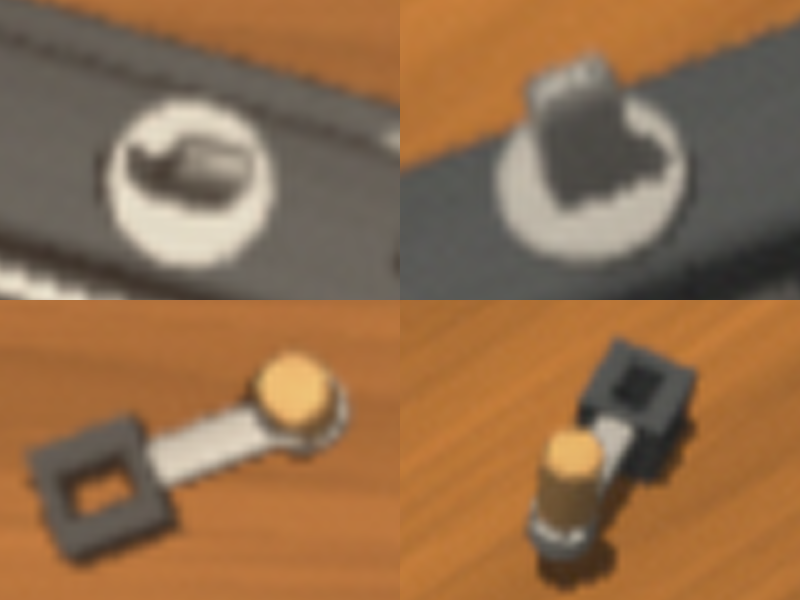

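Run:
```python
from station import r
from h import *
t=r.capture("top");s=r.capture("scene")
def st(c):
    c=dict(c);c["img"]=np.clip(255*(c["img"]/255.)**0.7,0,255).astype(np.uint8);return c
zoom(st(t),(392,238),11,"pics/a.png",400,400);zoom(st(s),(256,263),11,"pics/b.png",400,400)
cv2.imwrite("pics/z2.png",np.hstack([cv2.imread("pics/a.png"),cv2.imread("pics/b.png")]))
g=cv2.cvtColor(t["img"],cv2.COLOR_BGR2GRAY);print(g[228:248,380:405])
g=cv2.cvtColor(s["img"],cv2.COLOR_BGR2GRAY);print(g[253:278,245:268])
```

```text
[[ 96  95  94  91  89  84  83  81  78  78  86  93  92  95 100 100  99  99
   99 100  98  96  97  93  90]
 [ 96  97  97  95  97  94  92  89  86  86  89  88  85  93  97  95  96  96
  100  99  99 100 100  99  95]
 [ 98  97  97  95  97  97  96  97 102 117 142 143 141 138 121  97  91  88
   93  93  97  99 101 100 100]
 [ 98  97  97  97  98  97  99 117 147 171 207 209 209 205 185 155 135 102
   84  79  86  94  94  95  97]
 [101 101 100  99  99 100 123 168 207 212 215 215 215 214 211 209 200 156
  117  88  83  81  79  85  88]
 [ 99 101 101 100 102 115 165 209 217 216 213 196 190 192 198 206 213 205
  166 112  94  89  86  83  82]
 [101 100 101  99 102 149 182 195 214 213 192 142 132 137 148 168 187 193
  188 138 102  97  95  93  92]
 [102 102 101  90 111 188 121 124 181 180 133 109 141 143 141 139 140 149
  168 166 116  98  97  98  96]
 [102 103  98  75 131 197 111  90  99  90  80  99 132 141 158 171 173 165
  158 197 140 102  98  97  97]
 [102 102  98  82 154 199 115  87  78  68  75 104 123 129 140 154 162 166
  160 201 156 107  98  98  97]
 [102 103  98  89 169 207 152 100  78  69  74  88 
[... 2726 characters left out ...]
183 167 104  71  86]
 [ 88  93 124 173 183 183 182 175 143 135 151 177 180 182 183 184 182 182
  177 141  78  84  88]
 [ 89  92 103 158 179 182 181 184 181 181 182 184 186 183 184 183 183 182
  161 104  75  87  88]
 [ 91  89  94 125 161 179 185 185 187 186 184 184 183 183 183 182 180 161
  120  75  83  89  87]
 [ 89  90  89  95 123 158 175 181 183 180 181 181 183 182 179 165 153 118
   84  69  83  84  81]
 [ 89  90  89  90  90 113 138 154 158 163 166 165 165 158 151 121  88  78
   81  82  82  75  75]
 [ 89  92  91  91  91  90  94  96 109 121 121 118 116 101  88  81  70  78
   79  76  72  65  62]
 [ 90  92  89  89  92  88  89  86  88  91  88  86  83  71  76  78  74  75
   70  66  59  47  47]]
```

View pics/z2.png

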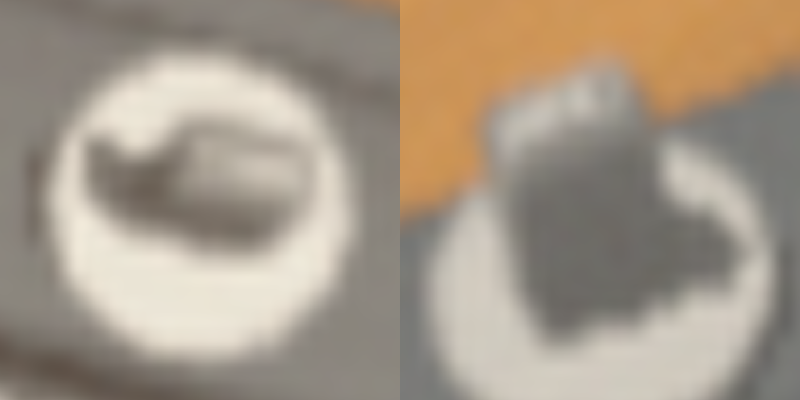

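Run:
```python
from station import r
from h import *
t=r.capture("top");s=r.capture("scene")
T=lambda u,v:(381+u/18.18-.0,227+v/18.18);S=lambda u,v:(245+(u-400)/18.18,252+v/18.18)
def ang(c,a,b,z):
    d=plane(c,b,z)-plane(c,a,z);return np.degrees(np.arctan2(d[1],d[0])),np.linalg.norm(d)*1000
print("top upper",ang(t,T(190,118),T(310,150),.170))
print("top lower face",ang(t,T(180,185),T(305,195),.167), ang(t,T(200,240),T(270,245),.15))
print("sc upper",ang(s,S(488,105),S(605,55),.171))
print("sc lower",ang(s,S(505,165),S(645,120),.167))
# collar
print("collar",plane(t,T(202,203),.131),plane(s,S(597,275),.131))
# crank
TC=lambda u,v:(233+u*.12,212+(v-300)*.12);SC=lambda u,v:(345+(u-400)*.15,197.5+(v-300)*.15)
print("hub t",plane(t,TC(103,487),.036)," s",plane(s,SC(637,387),.036))
print("grip t",plane(t,TC(292,389),.078)," s",plane(s,SC(573,453),.078))
print(r.sense()["time_s"])
```

```text
top upper (np.float64(-103.27981915011094), np.float64(16.105700614090477))
top lower face (np.float64(-92.84045853306286), np.float64(16.348277671033916)) (np.float64(-92.36114954140052), np.float64(9.278761208936556))
sc upper (np.float64(78.6247812647303), np.float64(14.435690374573086))
sc lower (np.float64(72.21650873771695), np.float64(16.615842440365295))
collar [ 0.58812632 -0.1759646   0.131     ] [ 0.58516318 -0.17619228  0.131     ]
hub t [0.59796916 0.19489662 0.036     ]  s [0.59785198 0.19557262 0.036     ]
grip t [0.62468209 0.13239595 0.078     ]  s [0.62491932 0.13048345 0.078     ]
0.4
```

Top/scene rays agree within about 2 mm. The hub is at (0.598, 0.195), crank x points to -67°, the collar is at about (0.587, -0.176), and the shaft's long axis is at about 77° (mod 180). I'll turn the tool first, in free space.

```bash
python3 -m crank '[[-1,[0,0,0],[0,0,-0.19]],[-1,[0,0,0],[0,0,-0.19]],[-1,[0,0,0],[0,0,-0.19]],[-1,[0,0,0],[0,0,-0.19]],[-1,[0,0,0],[0,0,-0.19]],[-1,[0,0,0],[0,0,-0.19]],[-1,[0,0,0],[0,0,-0.19]],[-1,[0,0,0],[0,0,-0.19]]]'; python3 -m crank '[[-1,[0,0,0],[0,0,-0.19]],[-1,[0,0,0],[0,0,-0.19]],[-1,[0,0,0],[0,0,-0.08]],[-1,[0,0,0],[0,0,0]]]'
cat > go.py <<'E'
import sys,numpy as np
from station import r
s=r.sense();R=s["ee_rot"];p=s["tcp_pos"]
def show(target=None,yaw=None):
    print("t %.2f"%s["time_s"],"tcp",p.round(4),"xyaw %.2f"%np.degrees(np.arctan2(R[1,0],R[0,0])),"z",R[:,2].round(3),"F",s["wrist_force"].round(1),"M",s["moment"].round(2),"w %.3f"%s["gripper_width"],"j6 %.0f"%s["joints"][5])
    if target is not None: print("tool shift/100mm",((R.T@(np.array(target)-p))*10).round(3))
    if yaw is not None:
        d=(yaw-np.degrees(np.arctan2(R[1,0],R[0,0]))+180)%360-180; print("wz total",round(-d/45,3))
a=[float(x) for x in sys.argv[1:]]
show(a[:3] if len(a)>=3 else None,a[3] if len(a)>3 else None)
E
python3 go.py 0.598 0.195 0.15 -67
```

```text
time_s: 1.2
tcp_pos: [0.253, -0.5714, 0.2225]
ee_rot: [[0.046, -0.999, 0.0], [-0.999, -0.046, 0.0], [-0.0, -0.0, -1.0]]
wrist_force: [1.3, -0.4, 0.1]
gripper_width: 0.996
time_s: 1.6
tcp_pos: [0.253, -0.5714, 0.2225]
ee_rot: [[0.39, -0.921, -0.0], [-0.921, -0.39, 0.0], [-0.0, -0.0, -1.0]]
wrist_force: [0.7, 0.1, -0.4]
gripper_width: 1.0
t 1.60 tcp [ 0.253  -0.5714  0.2225] xyaw -67.03 z [-0.  0. -1.] F [ 0.7  0.1 -0.4] M [-0.    0.13 -0.  ] w 1.000 j6 74
tool shift/100mm [-5.71  -6.167  0.726]
wz total -0.001
```

```bash
python3 -m crank '[[-1,[-0.3,-0.32,0],[0,0,0]],[-1,[-0.3,-0.32,0],[0,0,0]],[-1,[-0.3,-0.32,0],[0,0,0]],[-1,[-0.3,-0.32,0],[0,0,0]],[-1,[-0.3,-0.32,0],[0,0,0]],[-1,[-0.3,-0.32,0],[0,0,0]],[-1,[-0.3,-0.32,0],[0,0,0]],[-1,[-0.3,-0.32,0],[0,0,0]]]' >/dev/null; python3 -m crank '[[-1,[-0.3,-0.32,0],[0,0,0]],[-1,[-0.3,-0.32,0],[0,0,0]],[-1,[-0.3,-0.32,0],[0,0,0]],[-1,[-0.3,-0.32,0],[0,0,0]],[-1,[-0.3,-0.32,0],[0,0,0]],[-1,[-0.3,-0.32,0],[0,0,0]],[-1,[-0.3,-0.32,0],[0,0,0]],[-1,[-0.3,-0.32,0],[0,0,0]]]'; python3 go.py 0.598 0.195 0.15 -67
```

```text
time_s: 3.2
tcp_pos: [0.5375, 0.0722, 0.2229]
ee_rot: [[0.389, -0.921, 0.001], [-0.921, -0.389, 0.0], [0.0, -0.001, -1.0]]
wrist_force: [1.1, -0.9, -0.2]
gripper_width: 1.002
t 3.20 tcp [0.5375 0.0722 0.2229] xyaw -67.09 z [ 0.001  0.    -1.   ] F [ 1.1 -0.9 -0.2] M [-0.02  0.    0.03] w 1.002 j6 -2
tool shift/100mm [-0.896 -1.035  0.729]
wz total -0.002
```

```bash
python3 -m crank '[[-1,[-0.3,-0.35,0],[0,0,0]],[-1,[-0.3,-0.35,0],[0,0,0]],[-1,[-0.3,-0.34,0],[0,0,0]],[-1,[0,0,0.4],[0,0,0]],[-1,[0,0,0.3],[0,0,0]],[-1,[0,0,0],[0,0,0]]]'; python3 go.py 0.598 0.195 0.009 -67
python3 - <<'E'
from station import r
from h import *
t=r.capture("top");s=r.capture("scene")
zoom(t,(250,215),40,"pics/a.png",400,400);zoom(s,(375,205),45,"pics/b.png",400,400)
cv2.imwrite("pics/z3.png",np.hstack([cv2.imread("pics/a.png"),cv2.imread("pics/b.png")]))
E
```

```text
time_s: 3.8
tcp_pos: [0.5946, 0.1929, 0.1474]
ee_rot: [[0.389, -0.921, -0.01], [-0.921, -0.389, -0.005], [0.0, 0.011, -1.0]]
wrist_force: [-0.0, -1.6, -0.1]
gripper_width: 1.003
t 3.80 tcp [0.5946 0.1929 0.1474] xyaw -67.11 z [-0.01  -0.005 -1.   ] F [-0.  -1.6 -0.1] M [-0.06  0.17 -0.01] w 1.003 j6 -10
tool shift/100mm [-0.007 -0.055  1.383]
wz total -0.002
```

View pics/z3.png

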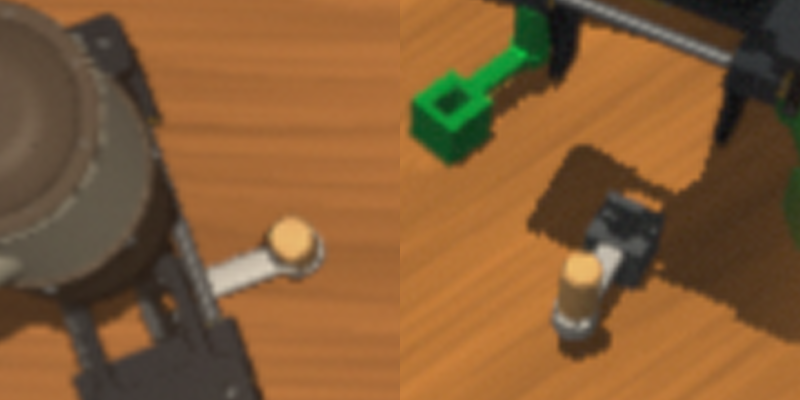

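The picture shows the open fingers straddling the dark crank (hub at about (630,235) in the scene crop, grip at (583,270)), with both green ones clear. Descending.

```bash
python3 -m crank '[[-1,[0,-0.03,0.3],[0,0,0]],[-1,[0,0,0.3],[0,0,0]],[-1,[0,0,0.3],[0,0,0]],[-1,[0,0,0.3],[0,0,0]],[-1,[0,0,0],[0,0,0]],[-1,[0,0,0],[0,0,0]]]'; python3 go.py 0.598 0.195 0.009 -67
```

```text
time_s: 4.5
tcp_pos: [0.602, 0.1954, 0.0348]
ee_rot: [[0.391, -0.921, 0.003], [-0.921, -0.391, 0.001], [0.0, -0.003, -1.0]]
wrist_force: [0.4, 0.3, -0.1]
gripper_width: 1.0
t 4.50 tcp [0.602  0.1954 0.0348] xyaw -67.01 z [ 0.003  0.001 -1.   ] F [ 0.4  0.3 -0.1] M [ 0.04  0.07 -0.01] w 1.000 j6 -10
tool shift/100mm [-0.012  0.04   0.258]
wz total -0.0
```

```bash
python3 -m crank '[[-1,[-0.01,0.04,0.15],[0,0,0]],[-1,[0,0,0.1],[0,0,0]],[-1,[0,0,0],[0,0,0]],[-1,[0,0,0],[0,0,0]],[1,[0,0,0],[0,0,0]],[1,[0,0,0],[0,0,0]],[1,[0,0,0],[0,0,0]],[1,[0,0,0],[0,0,0]]]';python3 -m crank '[[1,[0,0,0],[0,0,0]],[1,[0,0,0],[0,0,0]],[1,[0,0,0],[0,0,0]]]'; python3 go.py 0.598 0.195 0.009 -67
```

```text
time_s: 5.3
tcp_pos: [0.5964, 0.1944, 0.0078]
ee_rot: [[0.39, -0.921, 0.0], [-0.921, -0.39, 0.0], [-0.0, -0.0, -1.0]]
wrist_force: [-0.2, -0.1, -0.1]
gripper_width: 0.718
time_s: 5.6
tcp_pos: [0.5966, 0.1945, 0.0076]
ee_rot: [[0.391, -0.921, 0.001], [-0.921, -0.391, 0.0], [-0.0, -0.001, -1.0]]
wrist_force: [1.4, 1.2, -0.7]
gripper_width: 0.447
t 5.60 tcp [0.5966 0.1945 0.0076] xyaw -67.01 z [ 0.001  0.    -1.   ] F [ 1.4  1.2 -0.7] M [ 0.23 -0.28  0.02] w 0.447 j6 -10
tool shift/100mm [ 0.001 -0.015 -0.014]
wz total -0.0
```

```bash
python3 -m crank '[[1,[0,0,0],[0,0,0]],[1,[0,0,0],[0,0,0]],[1,[0,0,-0.1],[0,0,0]],[1,[0,0,-0.4],[0,0,0]],[1,[0,0,-0.4],[0,0,0]],[1,[0,0,-0.4],[0,0,0]],[1,[0,0,-0.4],[0,0,0]],[1,[0,0,-0.4],[0,0,0]]]';python3 -m crank '[[1,[0,0,-0.1],[0,0,0]],[1,[0,0,0],[0,0,0]],[1,[0,0,0],[0,0,0]]]'; python3 go.py 0.587 -0.176 0.225 -103
python3 - <<'E'
from station import r
from h import *
t=r.capture("top");s=r.capture("scene")
zoom(t,(250,215),50,"pics/a.png",400,400);zoom(s,(375,205),60,"pics/b.png",400,400)
cv2.imwrite("pics/z4.png",np.hstack([cv2.imread("pics/a.png"),cv2.imread("pics/b.png")]))
E
```

```text
time_s: 6.4
tcp_pos: [0.5949, 0.1937, 0.2189]
ee_rot: [[0.39, -0.921, -0.002], [-0.921, -0.39, -0.001], [-0.0, 0.002, -1.0]]
wrist_force: [0.8, -0.5, -3.2]
gripper_width: 0.41
time_s: 6.7
tcp_pos: [0.5946, 0.1938, 0.225]
ee_rot: [[0.39, -0.921, -0.005], [-0.921, -0.39, -0.001], [-0.001, 0.005, -1.0]]
wrist_force: [-0.4, 0.2, -3.9]
gripper_width: 0.411
t 6.70 tcp [0.5946 0.1938 0.225 ] xyaw -67.05 z [-0.005 -0.001 -1.   ] F [-0.4  0.2 -3.9] M [ 0.05  0.19 -0.02] w 0.411 j6 -10
tool shift/100mm [3.376 1.512 0.005]
wz total 0.799
```

View pics/z4.png

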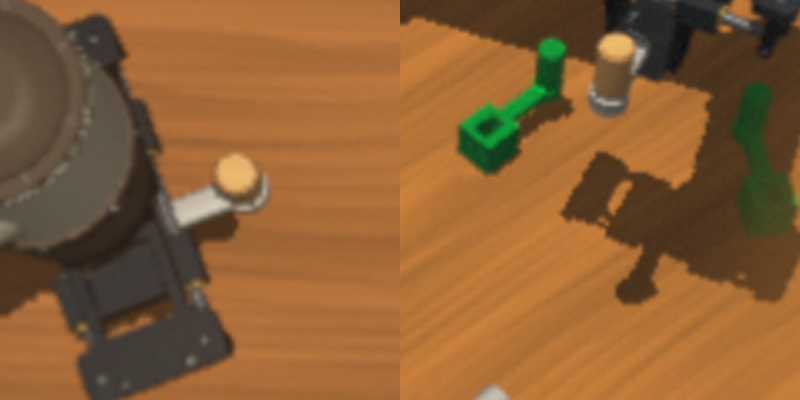

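Run:
```python
from station import r
from h import *
t=r.capture("top");s=r.capture("scene");st=r.sense()
def cen(c,p,w=9):
    hsv=cv2.cvtColor(c["img"],cv2.COLOR_BGR2HSV);x,y=map(int,p)
    m=cv2.inRange(hsv,(10,60,190),(30,255,255));k=np.zeros_like(m);k[y-w:y+w+1,x-w:x+w+1]=m[y-w:y+w+1,x-w:x+w+1]
    M=cv2.moments(k,True);return (M["m10"]/M["m00"],M["m01"]/M["m00"]),M["m00"]
a,na=cen(t,(259.5,209));b,nb=cen(s,(380,160));print(a,na,b,nb)
P,e=tri(t,a,s,b);print(P,e, "tool",st["ee_rot"].T@(P-st["tcp_pos"]))
```

```text
(258.9428571428571, 207.95714285714286) 70.0 (379.375, 159.96875) 64.0
[0.62237206 0.12952741 0.29150022] 0.0033504731365850715 tool [ 0.06982613  0.00062049 -0.06633618]
```

Run:
```python
from station import r
from h import *
t=r.capture("top");s=r.capture("scene")
for n,c,p,th in(("top",t,(392,238),155),("scene",s,(256,266),130)):
    g=cv2.cvtColor(c["img"],cv2.COLOR_BGR2GRAY);x,y=p;w=14
    g=cv2.resize(g[y-w:y+w,x-w:x+w],None,fx=8,fy=8,interpolation=cv2.INTER_CUBIC)
    m=(g>th).astype(np.uint8)
    hsv=cv2.resize(cv2.cvtColor(c["img"],cv2.COLOR_BGR2HSV)[y-w:y+w,x-w:x+w],None,fx=8,fy=8)
    m&=(hsv[...,1]<90).astype(np.uint8)
    cs,_=cv2.findContours(m,cv2.RETR_EXTERNAL,cv2.CHAIN_APPROX_NONE);k=max(cs,key=cv2.contourArea)
    h=cv2.convexHull(k);e=cv2.fitEllipse(h);print(n,e)
    q=(x-w+(e[0][0]+.5)/8-.5,y-w+(e[0][1]+.5)/8-.5);print(q,plane(c,q,.131))
    # rectify hull to plane and fit circle
    P=np.array([plane(c,(x-w+(u+.5)/8-.5,y-w+(v+.5)/8-.5),.131)[:2] for u,v in h[:,0]])
    A=np.c_[2*P,np.ones(len(P))];z=np.linalg.lstsq(A,(P**2).sum(1),rcond=None)[0];print("circle",z[:2],np.sqrt(z[2]+z[:2]@z[:2]))
print(r.sense()["time_s"])
```

```text
top ((115.57803344726562, 118.6551513671875), (129.2824249267578, 131.81785583496094), 151.01795959472656)
(392.0097541809082, 238.39439392089844) [ 0.58755943 -0.17572229  0.131     ]
circle [ 0.58760681 -0.17572964] 0.019975545306612923
scene ((115.33629608154297, 128.4683380126953), (133.2174835205078, 153.20794677734375), 71.75096893310547)
(255.97953701019287, 267.6210422515869) [ 0.58636257 -0.17663742  0.131     ]
circle [ 0.58621677 -0.17650048] 0.020433797916442342
7.0
```

Run:
```python
from station import r
from h import *
o=[]
for n in("top","scene"):
    c=r.capture(n);X,Y=np.meshgrid(np.linspace(-.02,.02,400),np.linspace(.02,-.02,400))
    # map: image right=+x, up=+y, plane z=.168
    P=np.stack([X.ravel()+.587,Y.ravel()-.176,np.full(X.size,.168)],1);q=proj(c,P).reshape(400,400,2).astype(np.float32)
    o.append(cv2.convertScaleAbs(cv2.remap(c["img"],q[...,0],q[...,1],cv2.INTER_CUBIC),alpha=1.15))
for i in o:
    for a in (72,77,82):
        pass
    cv2.line(i,(200-int(30*np.cos(np.radians(77))),370+0),(200-int(30*np.cos(np.radians(77))),370),(0,0,255))
    d=np.array([np.cos(np.radians(77)),-np.sin(np.radians(77))]);
    for off in(-60,60):
        nrm=np.array([d[1],-d[0]]);a=np.array([200,200])+nrm*off-d*190;b=a+d*380
        cv2.line(i,tuple(int(v) for v in a),tuple(int(v) for v in b),(0,0,255),1)
cv2.imwrite("pics/z5.png",np.hstack(o))
```

```text
(no output)
```

View pics/z5.png

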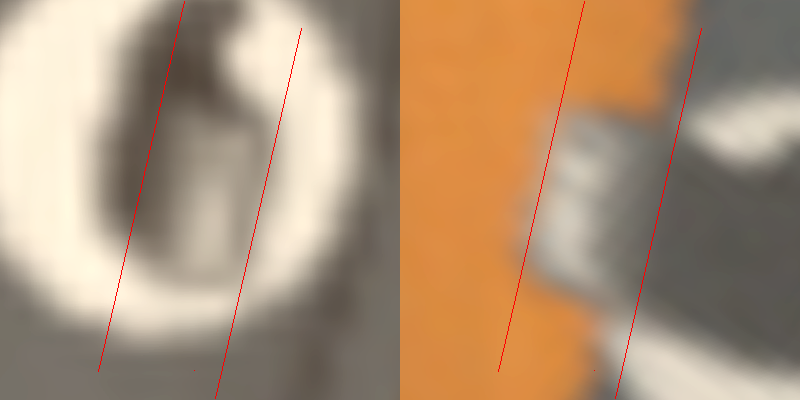

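The rectified crops show the shaft's long edge at about 78–80° in both views, and the tip centred on the axis. I'll use 78° (crank x towards -102°).

```bash
python3 -m crank '[[1,[0,0,0],[0,0,0.15]],[1,[0,0,0],[0,0,0.17]],[1,[0,0,0],[0,0,0.17]],[1,[0,0,0],[0,0,0.17]],[1,[0,0,0],[0,0,0.12]],[1,[0,0,-0.1],[0,0,0]],[1,[0,0,0],[0,0,0]],[1,[0,0,0],[0,0,0]]]'; python3 go.py 0.587 -0.176 0.23 -102
```

```text
time_s: 7.9
tcp_pos: [0.5966, 0.1946, 0.2383]
ee_rot: [[-0.209, -0.978, 0.001], [-0.978, 0.209, 0.001], [-0.001, -0.001, -1.0]]
wrist_force: [1.0, -0.6, -3.3]
gripper_width: 0.408
t 7.90 tcp [0.5966 0.1946 0.2383] xyaw -102.04 z [ 0.001  0.001 -1.   ] F [ 1.  -0.6 -3.3] M [ 0.06  0.07 -0.07] w 0.408 j6 -45
tool shift/100mm [ 3.644 -0.679  0.079]
wz total -0.001
```

```bash
python3 -m crank '[[1,[0.3,-0.05,0],[0,0,0]],[1,[0.45,-0.09,0],[0,0,0]],[1,[0.45,-0.09,0],[0,0,0]],[1,[0.45,-0.09,0],[0,0,0]],[1,[0.45,-0.09,0],[0,0,0]],[1,[0.45,-0.09,0],[0,0,0]],[1,[0.45,-0.09,0],[0,0,0]],[1,[0.35,-0.05,0],[0,0,0]]]';python3 -m crank '[[1,[0.2,-0.03,0],[0,0,0]],[1,[0.1,-0.01,0],[0,0,0]],[1,[0,0,0],[0,0,0]],[1,[0,0,0],[0,0,0]],[1,[0,0,0],[0,0,0]]]'; python3 go.py 0.587 -0.176 0.195 -102
```

```text
time_s: 8.7
tcp_pos: [0.5881, -0.1491, 0.2375]
ee_rot: [[-0.21, -0.978, -0.0], [-0.978, 0.21, -0.0], [0.0, -0.0, -1.0]]
wrist_force: [1.5, 0.1, -3.0]
gripper_width: 0.411
time_s: 9.2
tcp_pos: [0.5864, -0.1756, 0.2376]
ee_rot: [[-0.208, -0.978, 0.0], [-0.978, 0.208, 0.0], [-0.0, -0.0, -1.0]]
wrist_force: [0.6, -0.7, -3.6]
gripper_width: 0.416
t 9.20 tcp [ 0.5864 -0.1756  0.2376] xyaw -102.02 z [ 0.  0. -1.] F [ 0.6 -0.7 -3.6] M [ 0.09  0.05 -0.02] w 0.416 j6 -10
tool shift/100mm [ 0.003 -0.007  0.426]
wz total -0.0
```

```bash
python3 -m crank '[[1,[0,-0.01,0.2],[0,0,0]],[1,[0,0,0.2],[0,0,0]],[1,[0,0,0.05],[0,0,0]],[1,[0,0,0],[0,0,0]],[1,[0,0,0],[0,0,0]]]'; python3 go.py 0.587 -0.176 0.185 -102
python3 - <<'E'
from station import r
from h import *
t=r.capture("top");s=r.capture("scene")
zoom(t,(400,225),40,"pics/a.png",400,400);zoom(s,(255,250),40,"pics/b.png",400,400)
cv2.imwrite("pics/z6.png",np.hstack([cv2.imread("pics/a.png"),cv2.imread("pics/b.png")]))
E
```

```text
time_s: 9.7
tcp_pos: [0.588, -0.1767, 0.1937]
ee_rot: [[-0.209, -0.978, 0.002], [-0.978, 0.209, -0.001], [0.0, -0.002, -1.0]]
wrist_force: [0.3, 0.1, -3.8]
gripper_width: 0.408
t 9.70 tcp [ 0.588  -0.1767  0.1937] xyaw -102.05 z [ 0.002 -0.001 -1.   ] F [ 0.3  0.1 -3.8] M [ 0.06  0.   -0.  ] w 0.408 j6 -10
tool shift/100mm [-0.005  0.011  0.087]
wz total -0.001
```

View pics/z6.png

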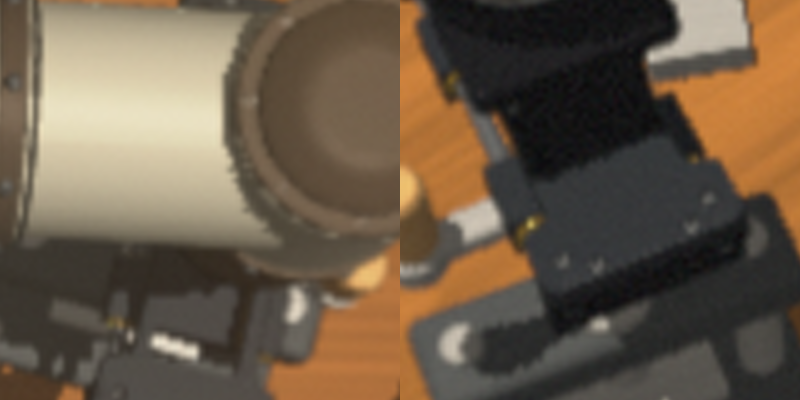

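The hub is hidden behind the gripper; only the grip (415,210) and one nut (457,345) show. I'll continue by feel.

```bash
python3 -m crank '[[1,[0,0,0.04],[0,0,0]],[1,[0,0,0.04],[0,0,0]],[1,[0,0,0.03],[0,0,0]],[1,[0,0,0.03],[0,0,0]],[1,[0,0,0],[0,0,0]]]'; python3 go.py 0.587 -0.176 0.139 -102
```

```text
time_s: 10.3
tcp_pos: [0.5867, -0.177, 0.1778]
ee_rot: [[-0.21, -0.978, -0.001], [-0.978, 0.21, 0.0], [0.0, 0.001, -1.0]]
wrist_force: [0.2, -0.7, -3.6]
gripper_width: 0.41
t 10.30 tcp [ 0.5867 -0.177   0.1778] xyaw -102.13 z [-0.001  0.    -1.   ] F [ 0.2 -0.7 -3.6] M [0.07 0.05 0.01] w 0.410 j6 -10
tool shift/100mm [-0.011 -0.001  0.388]
wz total -0.003
```

No contact yet, with the underside at about 0.170, so the tip is entering the bore. Continuing in small steps.

```bash
python3 -m crank '[[1,[-0.01,0,0.03],[0,0,0]],[1,[0,0,0.03],[0,0,0]],[1,[0,0,0.03],[0,0,0]],[1,[0,0,0],[0,0,0]]]'; python3 go.py 0.587 -0.176 0.139 -102
```

```text
time_s: 10.7
tcp_pos: [0.587, -0.176, 0.1688]
ee_rot: [[-0.21, -0.978, -0.001], [-0.978, 0.21, 0.0], [0.0, 0.001, -1.0]]
wrist_force: [-0.5, 0.4, -3.3]
gripper_width: 0.406
t 10.70 tcp [ 0.587  -0.176   0.1688] xyaw -102.13 z [-0.001  0.    -1.   ] F [-0.5  0.4 -3.3] M [ 0.04  0.09 -0.07] w 0.406 j6 -11
tool shift/100mm [ 0.    -0.001  0.298]
wz total -0.003
```

```bash
python3 -m crank '[[1,[0,0,0.04],[0,0,0]],[1,[0,0,0.04],[0,0,0]],[1,[0,0,0.04],[0,0,0]],[1,[0,0,0.04],[0,0,0]],[1,[0,0,0],[0,0,0]]]'; python3 go.py 0.587 -0.176 0.139 -102
```

```text
time_s: 11.2
tcp_pos: [0.5868, -0.176, 0.1526]
ee_rot: [[-0.21, -0.978, -0.002], [-0.978, 0.21, 0.0], [0.0, 0.002, -1.0]]
wrist_force: [-0.5, 0.4, -3.6]
gripper_width: 0.412
t 11.20 tcp [ 0.5868 -0.176   0.1526] xyaw -102.13 z [-0.002  0.    -1.   ] F [-0.5  0.4 -3.6] M [ 0.03  0.08 -0.01] w 0.412 j6 -11
tool shift/100mm [-0.    -0.002  0.136]
wz total -0.003
```

```bash
python3 -m crank '[[1,[0,0,0.04],[0,0,0]],[1,[0,0,0.04],[0,0,0]],[1,[0,0,0.03],[0,0,0]],[1,[0,0,0],[0,0,0]]]'; python3 -m crank '[[1,[0,0,0.02],[0,0,0]],[1,[0,0,0.01],[0,0,0]],[1,[0,0,0],[0,0,0]]]'; python3 go.py 0.587 -0.176 0.139 -102
```

```text
time_s: 11.6
tcp_pos: [0.5869, -0.176, 0.1419]
ee_rot: [[-0.21, -0.978, -0.001], [-0.978, 0.21, 0.0], [0.0, 0.001, -1.0]]
wrist_force: [-0.2, -0.9, -3.0]
gripper_width: 0.42
time_s: 11.9
tcp_pos: [0.5873, -0.176, 0.1394]
ee_rot: [[-0.21, -0.978, -0.0], [-0.978, 0.21, 0.0], [0.0, 0.0, -1.0]]
wrist_force: [0.3, -0.7, -3.4]
gripper_width: 0.408
t 11.90 tcp [ 0.5873 -0.176   0.1394] xyaw -102.12 z [-0.  0. -1.] F [ 0.3 -0.7 -3.4] M [0.02 0.12 0.01] w 0.408 j6 -11
tool shift/100mm [0.    0.003 0.004]
wz total -0.003
```

```bash
python3 -m crank '[[1,[0,0,0.01],[0,0,0]],[1,[0,0,0.01],[0,0,0]],[1,[0,0,0],[0,0,0]]]'; python3 -m crank '[[1,[0,0,0.01],[0,0,0]],[1,[0,0,0],[0,0,0]]]'
```

```text
time_s: 12.2
tcp_pos: [0.5875, -0.1761, 0.1386]
ee_rot: [[-0.21, -0.978, 0.001], [-0.978, 0.21, -0.0], [0.0, -0.001, -1.0]]
wrist_force: [-1.3, 1.8, 2.7]
gripper_width: 0.411
time_s: 12.4
tcp_pos: [0.5875, -0.1761, 0.1385]
ee_rot: [[-0.209, -0.978, 0.001], [-0.978, 0.209, -0.001], [0.0, -0.001, -1.0]]
wrist_force: [-3.4, 2.0, 7.8]
gripper_width: 0.41
```

Contact is at TCP 0.1385, i.e. underside at 0.131: it's home. Releasing, then lifting.

```bash
python3 -m crank '[[1,[0,0,-0.01],[0,0,0]],[-1,[0,0,0],[0,0,0]],[-1,[0,0,0],[0,0,0]],[-1,[0,0,0],[0,0,0]],[-1,[0,0,0],[0,0,0]],[-1,[0,0,0],[0,0,0]],[-1,[0,0,0],[0,0,0]],[-1,[0,0,0],[0,0,0]]]'; python3 -m crank '[[-1,[0,0,-0.2],[0,0,0]],[-1,[0,0,-0.4],[0,0,0]],[-1,[0,0,-0.4],[0,0,0]],[-1,[-0.4,0,0],[0,0,0]],[-1,[-0.4,0,0],[0,0,0]],[-1,[-0.4,0,0],[0,0,0]],[-1,[-0.4,0,0],[0,0,0]]]'
python3 - <<'E'
from station import r
from h import *
t=r.capture("top");s=r.capture("scene")
zoom(t,(400,240),40,"pics/a.png",400,400);zoom(s,(250,265),50,"pics/b.png",400,400)
cv2.imwrite("pics/z7.png",np.hstack([cv2.imread("pics/a.png"),cv2.imread("pics/b.png")]))
E
```

```text
time_s: 13.2
tcp_pos: [0.5874, -0.1761, 0.1375]
ee_rot: [[-0.21, -0.978, -0.0], [-0.978, 0.21, -0.0], [0.0, 0.0, -1.0]]
wrist_force: [0.6, 0.4, 0.5]
gripper_width: 0.951
time_s: 13.9
tcp_pos: [0.621, -0.0182, 0.2378]
ee_rot: [[-0.21, -0.978, 0.0], [-0.978, 0.21, 0.0], [-0.0, -0.0, -1.0]]
wrist_force: [1.8, -0.2, 0.2]
gripper_width: 1.002
```

View pics/z7.png

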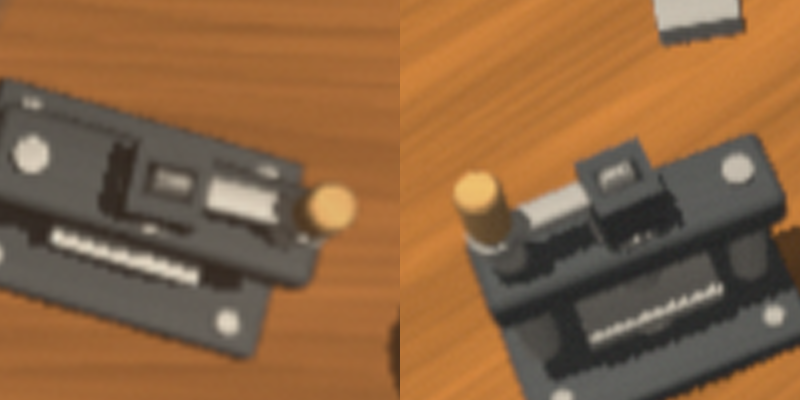

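The crank is seated: the shaft tip shows in the bore (170,180 top crop; 618,178 scene crop). The grip top is at top (426,241) and scene (219,263). Locating the grip.

```bash
cat > grip.py <<'E'
from h import *
def grip(cs,near):
    out=[]
    for c,p in zip(cs,near):
        hsv=cv2.cvtColor(c["img"],cv2.COLOR_BGR2HSV);x,y=map(int,p);w=9
        m=cv2.inRange(hsv,(10,60,190),(30,165,255));k=np.zeros_like(m);k[y-w:y+w+1,x-w:x+w+1]=m[y-w:y+w+1,x-w:x+w+1]
        M=cv2.moments(k,True);out.append(((M["m10"]/M["m00"],M["m01"]/M["m00"]),M["m00"]))
    return out
E
python3 - <<'E'
from station import r
from grip import *
t=r.capture("top");s=r.capture("scene")
(a,na),(b,nb)=grip((t,s),((426,241),(219,263)))
print(a,na,b,nb,tri(t,a,s,b));C=np.array([.5872,-.176])
for c,p in((t,a),(s,b)):
    P=plane(c,p,.209);d=P[:2]-C;print(P,np.degrees(np.arctan2(d[1],d[0])),np.linalg.norm(d))
E
python3 go.py 0.572 -0.244 0.237 -102
```

```text
(426.6842105263158, 241.3859649122807) 57.0 (218.5421686746988, 262.31325301204816) 83.0 (array([ 0.57298105, -0.24408959,  0.20891257]), np.float64(0.001581329137339455))
[ 0.57331782 -0.24335021  0.209     ] -101.64665657967103 0.06876602042482789
[ 0.57260461 -0.24478001  0.209     ] -101.98066963267786 0.07031156100336906
t 14.10 tcp [ 0.6209 -0.0188  0.2374] xyaw -102.01 z [-0. -0. -1.] F [0.5 0.4 0.2] M [-0.04  0.09  0.  ] w 1.001 j6 -25
tool shift/100mm [2.305 0.01  0.004]
wz total -0.0
```

```bash
python3 -m crank '[[-1,[0.4,0,0],[0,0,0]],[-1,[0.4,0,0],[0,0,0]],[-1,[0.4,0,0],[0,0,0]],[-1,[0.4,0,0],[0,0,0]],[-1,[0.4,0,0],[0,0,0]],[-1,[0.3,0.01,0],[0,0,0]],[-1,[0,0,0],[0,0,0]],[-1,[0,0,0],[0,0,0]]]'; python3 go.py 0.5727 -0.2444 0.176 -102
```

```text
time_s: 14.9
tcp_pos: [0.5708, -0.2458, 0.2375]
ee_rot: [[-0.213, -0.977, -0.0], [-0.977, 0.213, 0.0], [-0.0, 0.0, -1.0]]
wrist_force: [-1.0, 0.8, -0.2]
gripper_width: 0.999
t 14.90 tcp [ 0.5708 -0.2458  0.2375] xyaw -102.30 z [-0.  0. -1.] F [-1.   0.8 -0.2] M [ 0.01  0.08 -0.01] w 0.999 j6 -4
tool shift/100mm [-0.018 -0.016  0.615]
wz total -0.007
```

```bash
python3 -m crank '[[-1,[-0.01,-0.01,0.3],[0,0,0]],[-1,[0,0,0.25],[0,0,0]],[-1,[0,0,0.06],[0,0,0]],[-1,[0,0,0],[0,0,0]],[1,[0,0,0],[0,0,0]],[1,[0,0,0],[0,0,0]],[1,[0,0,0],[0,0,0]],[1,[0,0,0],[0,0,0]]]'; python3 -m crank '[[1,[0,0,0],[0,0,0]],[1,[0,0,0],[0,0,0]],[1,[0,0,0],[0,0,0]],[1,[0,0,0],[0,0,0]],[1,[0,0,0],[0,0,0]],[1,[0,0,0],[0,0,0]]]';python3 go.py 0.5727 -0.2444 0.176 -102
```

```text
time_s: 15.7
tcp_pos: [0.5732, -0.2435, 0.1774]
ee_rot: [[-0.21, -0.978, 0.001], [-0.978, 0.21, -0.0], [-0.0, -0.001, -1.0]]
wrist_force: [0.2, -0.8, -0.1]
gripper_width: 0.724
time_s: 16.3
tcp_pos: [0.5729, -0.2435, 0.1765]
ee_rot: [[-0.21, -0.978, -0.0], [-0.978, 0.21, 0.0], [0.0, 0.0, -1.0]]
wrist_force: [-0.2, -0.8, 0.5]
gripper_width: 0.269
t 16.30 tcp [ 0.5729 -0.2435  0.1765] xyaw -102.12 z [-0.  0. -1.] F [-0.2 -0.8  0.5] M [0.04 0.07 0.  ] w 0.269 j6 -4
tool shift/100mm [ 0.009 -0.     0.005]
wz total -0.003
```

The grip is held (opening about 24 mm). Winding begins with a short test.

```bash
python3 -m crank '[[1,[-0.024,0.181,0],[0,0,0]],[1,[-0.07,0.169,0],[0,0,0]],[1,[-0.111,0.145,0],[0,0,0]],[1,[-0.145,0.111,0],[0,0,0]]]'
cat > ph.py <<'E'
from station import r
import numpy as np
s=r.sense();d=s["tcp_pos"][:2]-[.5872,-.176];a=np.degrees(np.arctan2(d[1],d[0]))
phi=(-102-a)%360
C=np.array([.5872,-.176])
def at(ph):
    th=np.radians(-102-ph);return np.array([*(C+.07*np.array([np.cos(th),np.sin(th)])),.176])
print("t %.1f phi %.1f rad %.4f"%(s["time_s"],phi,np.hypot(*d)),"z %.4f"%s["tcp_pos"][2],"F",s["wrist_force"].round(1),"M",s["moment"].round(2),"w %.3f"%s["gripper_width"],"j6 %.0f"%s["joints"][5])
import sys
for q in sys.argv[1:]: print(q,(s["ee_rot"].T@(at(float(q))-s["tcp_pos"])*10).round(3))
E
python3 ph.py 60
```

```text
time_s: 16.7
tcp_pos: [0.5215, -0.1966, 0.1766]
ee_rot: [[-0.211, -0.978, 0.003], [-0.978, 0.211, -0.0], [-0.0, -0.003, -1.0]]
wrist_force: [5.9, -0.2, -4.5]
gripper_width: 0.264
t 16.7 phi 60.6 rad 0.0688 z 0.1766 F [ 5.9 -0.2 -4.5] M [-0.16 -1.56 -0.04] w 0.264 j6 -8
60 [0.012 0.006 0.006]
```

```bash
python3 -m crank '[[1,[-0.169,0.07,0],[0,0,0]],[1,[-0.181,0.024,0],[0,0,0]],[1,[-0.181,-0.024,0],[0,0,0]],[1,[-0.169,-0.07,0],[0,0,0]],[1,[-0.145,-0.111,0],[0,0,0]],[1,[-0.111,-0.145,0],[0,0,0]],[1,[-0.07,-0.169,0],[0,0,0]],[1,[-0.024,-0.181,0],[0,0,0]]]'
python3 ph.py 180
```

```text
time_s: 17.5
tcp_pos: [0.6013, -0.1071, 0.1761]
ee_rot: [[-0.209, -0.978, -0.004], [-0.978, 0.209, -0.001], [0.002, 0.004, -1.0]]
wrist_force: [-2.0, -6.4, -1.9]
gripper_width: 0.267
t 17.5 phi 179.5 rad 0.0703 z 0.1761 F [-2.  -6.4 -1.9] M [-1.66  0.98  0.03] w 0.267 j6 -17
180 [ 0.003 -0.006  0.001]
```

```bash
python3 -m crank '[[1,[0.024,-0.181,0],[0,0,0]],[1,[0.07,-0.169,0],[0,0,0]],[1,[0.111,-0.145,0],[0,0,0]],[1,[0.145,-0.111,0],[0,0,0]],[1,[0.169,-0.07,0],[0,0,0]],[1,[0.181,-0.024,0],[0,0,0]],[1,[0.181,0.024,0],[0,0,0]],[1,[0.169,0.07,0],[0,0,0]]]'
python3 ph.py 300
```

```text
time_s: 18.3
tcp_pos: [0.6391, -0.2232, 0.1764]
ee_rot: [[-0.21, -0.978, 0.001], [-0.978, 0.21, 0.0], [-0.001, -0.001, -1.0]]
wrist_force: [0.5, 3.0, -0.5]
gripper_width: 0.265
t 18.3 phi 300.3 rad 0.0702 z 0.1764 F [ 0.5  3.  -0.5] M [1.13 0.25 0.  ] w 0.265 j6 -7
300 [-0.004 -0.     0.004]
```

Tracking well. Continuing through 360° to 420°.

```bash
python3 -m crank '[[1,[0.145,0.111,0],[0,0,0]],[1,[0.111,0.145,0],[0,0,0]],[1,[0.07,0.169,0],[0,0,0]],[1,[0.024,0.181,0],[0,0,0]],[1,[-0.024,0.181,0],[0,0,0]],[1,[-0.07,0.169,0],[0,0,0]],[1,[-0.111,0.145,0],[0,0,0]],[1,[-0.145,0.111,0],[0,0,0]]]'
python3 ph.py 60
```

```text
time_s: 19.1
tcp_pos: [0.5207, -0.197, 0.1767]
ee_rot: [[-0.211, -0.977, 0.005], [-0.978, 0.211, -0.001], [-0.001, -0.005, -1.0]]
wrist_force: [6.9, 0.3, -6.7]
gripper_width: 0.265
t 19.1 phi 60.5 rad 0.0697 z 0.1767 F [ 6.9  0.3 -6.7] M [ 0.11 -1.98  0.01] w 0.265 j6 -8
60 [ 0.006 -0.     0.007]
```

```bash
python3 -m crank '[[1,[-0.169,0.07,0],[0,0,0]],[1,[-0.181,0.024,0],[0,0,0]],[1,[-0.181,-0.024,0],[0,0,0]],[1,[-0.169,-0.07,0],[0,0,0]],[1,[-0.145,-0.111,0],[0,0,0]],[1,[-0.111,-0.145,0],[0,0,0]],[1,[-0.07,-0.169,0],[0,0,0]],[1,[-0.024,-0.181,0],[0,0,0]]]'
python3 ph.py 180
```

```text
time_s: 19.9
tcp_pos: [0.601, -0.1071, 0.1764]
ee_rot: [[-0.21, -0.978, -0.004], [-0.978, 0.21, -0.001], [0.002, 0.004, -1.0]]
wrist_force: [-2.7, -3.4, -1.4]
gripper_width: 0.265
t 19.9 phi 179.3 rad 0.0702 z 0.1764 F [-2.7 -3.4 -1.4] M [-1.25  0.9  -0.02] w 0.265 j6 -17
180 [ 0.002 -0.009  0.004]
```

```bash
python3 -m crank '[[1,[0.024,-0.181,0],[0,0,0]],[1,[0.07,-0.169,0],[0,0,0]],[1,[0.111,-0.145,0],[0,0,0]],[1,[0.145,-0.111,0],[0,0,0]]]'
python3 ph.py 240 247.5 255
python3 - <<'E'
from station import r
from h import *
s=r.capture("scene");s0={"img":cv2.imread("pics/scene0.png")}
zoom(s0,(262,285),45,"pics/a.png",400,400);zoom(s,(262,285),45,"pics/b.png",400,400)
cv2.imwrite("pics/z8.png",np.hstack([cv2.imread("pics/a.png"),cv2.imread("pics/b.png")]))
E
```

```text
time_s: 20.3
tcp_pos: [0.6538, -0.1537, 0.1765]
ee_rot: [[-0.209, -0.978, -0.002], [-0.978, 0.209, 0.001], [-0.0, 0.002, -1.0]]
wrist_force: [-1.8, 2.2, 1.3]
gripper_width: 0.269
t 20.3 phi 239.5 rad 0.0702 z 0.1765 F [-1.8  2.2  1.3] M [ 0.43  0.87 -0.01] w 0.269 j6 -13
240 [ 0.006 -0.001  0.005]
247.5 [ 0.088 -0.042  0.005]
255 [ 0.175 -0.071  0.005]
```

View pics/z8.png

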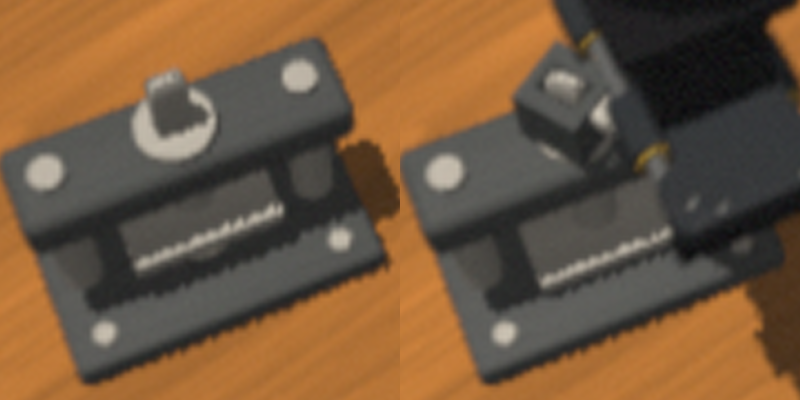

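The platen edge has come down (left end row 268 → 283 in the crop) and the crank is still seated. Continuing in shorter steps, watching the force for the stop.

```bash
python3 -m crank '[[1,[0.083,-0.039,0],[0,0,0]],[1,[0.087,-0.029,0],[0,0,0]],[1,[0.09,-0.018,0],[0,0,0]]]'; python3 ph.py 262.5
```

```text
time_s: 20.65
tcp_pos: [0.6571, -0.1808, 0.1766]
ee_rot: [[-0.209, -0.978, 0.001], [-0.978, 0.209, 0.0], [-0.001, -0.001, -1.0]]
wrist_force: [0.3, 2.5, -0.5]
gripper_width: 0.264
t 20.6 phi 261.9 rad 0.0701 z 0.1766 F [ 0.3  2.5 -0.5] M [ 0.55 -0.07 -0.01] w 0.264 j6 -10
262.5 [ 0.007 -0.     0.006]
```

```bash
python3 -m crank '[[1,[0.091,-0.006,0],[0,0,0]],[1,[0.091,0.006,0],[0,0,0]],[1,[0.09,0.018,0],[0,0,0]]]'; python3 ph.py 285
```

```text
time_s: 20.95
tcp_pos: [0.6496, -0.2077, 0.1766]
ee_rot: [[-0.21, -0.978, 0.001], [-0.978, 0.21, -0.0], [-0.0, -0.001, -1.0]]
wrist_force: [1.0, 0.7, -1.7]
gripper_width: 0.271
t 20.9 phi 285.0 rad 0.0700 z 0.1766 F [ 1.   0.7 -1.7] M [ 0.36 -0.31  0.02] w 0.271 j6 -8
285 [0.    0.001 0.006]
```

```bash
python3 -m crank '[[1,[0.087,0.029,0],[0,0,0]],[1,[0.083,0.039,0],[0,0,0]]]'; python3 ph.py 300
```

```text
time_s: 21.15
tcp_pos: [0.6391, -0.223, 0.1766]
ee_rot: [[-0.21, -0.978, 0.0], [-0.978, 0.21, -0.0], [0.0, -0.001, -1.0]]
wrist_force: [1.2, 1.1, -0.6]
gripper_width: 0.263
t 21.1 phi 300.2 rad 0.0700 z 0.1766 F [ 1.2  1.1 -0.6] M [ 0.36 -0.35 -0.04] w 0.263 j6 -7
300 [-0.002 -0.001  0.006]
```

```bash
python3 -m crank '[[1,[0.076,0.051,0],[0,0,0]],[1,[0.069,0.06,0],[0,0,0]]]'; python3 ph.py 315
```

```text
time_s: 21.35
tcp_pos: [0.625, -0.2348, 0.1767]
ee_rot: [[-0.21, -0.978, 0.001], [-0.978, 0.21, -0.0], [0.0, -0.001, -1.0]]
wrist_force: [1.6, 0.6, -1.2]
gripper_width: 0.265
t 21.4 phi 315.3 rad 0.0699 z 0.1767 F [ 1.6  0.6 -1.2] M [ 0.14 -0.52  0.05] w 0.265 j6 -5
315 [-0.002 -0.003  0.007]
```

```bash
python3 -m crank '[[1,[0.06,0.069,0],[0,0,0]],[1,[0.051,0.076,0],[0,0,0]]]'; python3 ph.py 330
```

```text
time_s: 21.55
tcp_pos: [0.6084, -0.2426, 0.1767]
ee_rot: [[-0.21, -0.978, 0.0], [-0.978, 0.21, -0.001], [0.0, -0.001, -1.0]]
wrist_force: [2.7, -1.3, -2.3]
gripper_width: 0.268
t 21.6 phi 330.3 rad 0.0698 z 0.1767 F [ 2.7 -1.3 -2.3] M [-0.19 -0.56  0.01] w 0.268 j6 -5
330 [-0.001 -0.004  0.007]
```

```bash
python3 -m crank '[[1,[0.041,0.082,0],[0,0,0]]]'; python3 ph.py 337.5 345
```

```text
time_s: 21.65
tcp_pos: [0.6003, -0.2445, 0.1768]
ee_rot: [[-0.21, -0.978, 0.003], [-0.978, 0.21, -0.0], [-0.0, -0.003, -1.0]]
wrist_force: [8.4, 2.5, -3.6]
gripper_width: 0.267
t 21.6 phi 337.2 rad 0.0698 z 0.1768 F [ 8.4  2.5 -3.6] M [ 0.87 -2.86 -0.03] w 0.267 j6 -4
337.5 [0.004 0.003 0.008]
345 [0.033 0.09  0.008]
```

```bash
python3 -m crank '[[1,[0.018,0.044,0],[0,0,0]],[1,[0,0,0],[0,0,0]]]'; python3 ph.py 341
```

```text
time_s: 21.85
tcp_pos: [0.5988, -0.2444, 0.1772]
ee_rot: [[-0.209, -0.978, 0.01], [-0.978, 0.209, -0.0], [-0.002, -0.01, -1.0]]
wrist_force: [10.3, 0.3, -5.1]
gripper_width: 0.263
t 21.9 phi 338.4 rad 0.0694 z 0.1772 F [10.3  0.3 -5.1] M [ 0.14 -2.93  0.09] w 0.263 j6 -4
341 [0.017 0.028 0.012]
```

The arm stalls at 10 N held at rest, against about 2–3 N while winding, so it has reached the stop. Easing back to remove the load, then opening and lifting.

```bash
python3 -m crank '[[1,[-0.015,-0.03,0],[0,0,0]],[1,[0,0,0],[0,0,0]],[-1,[0,0,0],[0,0,0]],[-1,[0,0,0],[0,0,0]],[-1,[0,0,0],[0,0,0]],[-1,[0,0,0],[0,0,0]],[-1,[0,0,0],[0,0,0]],[-1,[0,0,0],[0,0,0]]]'; python3 ph.py; python3 -m crank '[[-1,[0,0,0],[0,0,0]],[-1,[0,0,-0.15],[0,0,0]],[-1,[0,0,-0.3],[0,0,0]],[-1,[0,0,-0.4],[0,0,0]],[-1,[-0.4,0,0],[0,0,0]],[-1,[-0.4,0,0],[0,0,0]],[-1,[-0.4,0,0],[0,0,0]],[-1,[-0.4,0,0],[0,0,0]]]';  python3 -m crank '[[-1,[-0.4,0,0],[0,0,0]],[-1,[-0.4,0,0],[0,0,0]],[-1,[0,0,0],[0,0,0]]]'
cat > look.py <<'E'
from station import r
from h import *
import sys
t=r.capture("top");s=r.capture("scene");s0={"img":cv2.imread("pics/scene0.png")}
zoom(t,(400,240),40,"pics/a.png",400,300);zoom(s,(262,280),45,"pics/b.png",400,300);zoom(s0,(262,280),45,"pics/c.png",400,300)
i=lambda n:cv2.imread(f"pics/{n}.png")
cv2.imwrite(sys.argv[1],np.vstack([np.hstack([i("a"),i("b")]),np.hstack([i("c"),cv2.resize(t["img"],(400,300))])]))
E
python3 look.py pics/z9.png
```

```text
time_s: 22.65
tcp_pos: [0.5983, -0.2442, 0.1766]
ee_rot: [[-0.21, -0.978, -0.001], [-0.978, 0.21, 0.0], [0.0, 0.001, -1.0]]
wrist_force: [0.8, -0.1, 0.7]
gripper_width: 0.725
t 22.6 phi 338.7 rad 0.0691 z 0.1766 F [ 0.8 -0.1  0.7] M [-0.05  0.09  0.02] w 0.725 j6 -4
time_s: 23.45
tcp_pos: [0.6323, -0.0864, 0.2618]
ee_rot: [[-0.21, -0.978, 0.0], [-0.978, 0.21, 0.0], [-0.0, -0.0, -1.0]]
wrist_force: [1.0, -0.9, -1.3]
gripper_width: 0.999
time_s: 23.75
tcp_pos: [0.6498, -0.0052, 0.261]
ee_rot: [[-0.205, -0.979, -0.0], [-0.979, 0.205, 0.001], [-0.001, 0.0, -1.0]]
wrist_force: [-0.2, -0.1, -0.4]
gripper_width: 1.002
```

View pics/z9.png

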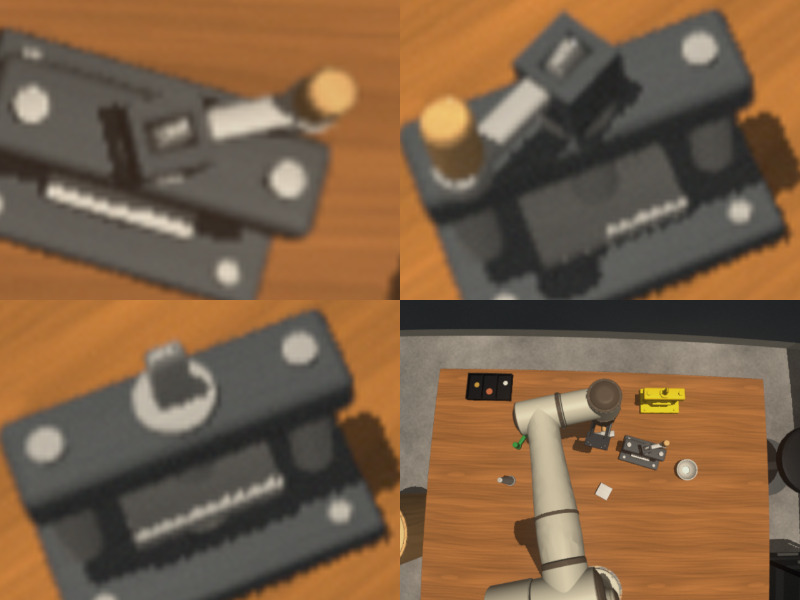

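The crank is seated, released and upright (hub at (565,55), grip at (445,120) in the scene crop). As an independent check on platen height, I'll project the platen's edges for "down" and compare.

Run:
```python
from station import r
from h import *
t=r.capture("top");s=r.capture("scene")
# press yaw from nut centres, top crop: (32,104),(288,179), origin (360,210), scale 5
A=plane(t,(360+32/5,210+104/5),.131);B=plane(t,(360+288/5,210+179/5),.131);print(A,B,np.linalg.norm(A-B),(A+B)/2)
d=(A-B)[:2]/np.linalg.norm((A-B)[:2]);ey=d;ex=np.array([d[1],-d[0]]);C=np.array([.587,-.176])
f=lambda x,y,z:[*(C+ex*x+ey*y),z]
for n,c,sx,org,sc in(("scene",s,.03,(217,246.25),4.444),("top",t,-.03,(360,210),5)):
  for z in(.024,.026,.036,.038,.041):
    print(n,z,((proj(c,[f(sx,.04,z),f(sx,-.04,z)])-org)*sc).round(0).tolist())
st=cv2.cvtColor(s["img"],cv2.COLOR_BGR2GRAY)
img=np.hstack([cv2.imread("pics/a.png"),cv2.imread("pics/b.png")])
cv2.imwrite("pics/z10.png",cv2.resize(img[120:280],(800,320)) if 0 else cv2.convertScaleAbs(img,alpha=1.5))
```

```text
[ 0.60425959 -0.11293385  0.131     ] [ 0.57130653 -0.23856884  0.131     ] 0.1298847815001297 [ 0.58778306 -0.17575134  0.131     ]
scene 0.024 [[290.0, 213.0], [146.0, 271.0]]
scene 0.026 [[290.0, 212.0], [145.0, 269.0]]
scene 0.036 [[288.0, 203.0], [143.0, 261.0]]
scene 0.038 [[288.0, 202.0], [142.0, 259.0]]
scene 0.041 [[288.0, 199.0], [141.0, 257.0]]
top 0.024 [[42.0, 200.0], [187.0, 243.0]]
top 0.026 [[42.0, 200.0], [188.0, 242.0]]
top 0.036 [[44.0, 198.0], [191.0, 241.0]]
top 0.038 [[45.0, 198.0], [192.0, 241.0]]
top 0.041 [[45.0, 197.0], [193.0, 240.0]]
```

View pics/z10.png

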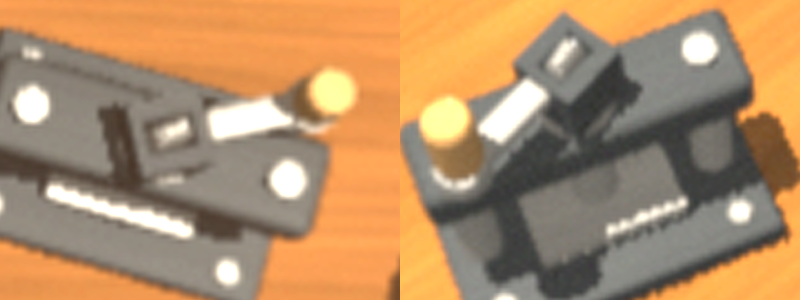

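```bash
python3 - <<'E'
from station import r
from grip import *
t=r.capture("top");s=r.capture("scene")
(a,na),(b,nb)=grip((t,s),((426,228),(227,273)))
print(a,b,tri(t,a,s,b)[0]);C=np.array([.5872,-.176])
for c,p in((t,a),(s,b)):
    P=plane(c,p,.209);d=P[:2]-C;print(P.round(4),np.degrees(np.arctan2(d[1],d[0])).round(1),np.linalg.norm(d).round(4))
cv2.imwrite("pics/sc.png",s["img"])
E
python3 go.py
```

```text
(426.72222222222223, 228.27777777777777) (226.7674418604651, 272.6744186046512) [ 0.6030655  -0.24397004  0.20961328]
[ 0.6035 -0.2434  0.209 ] -76.4 0.0694
[ 0.6023 -0.2445  0.209 ] -77.6 0.0702
t 24.05 tcp [ 0.6489 -0.0107  0.2617] xyaw -102.21 z [-0. -0. -1.] F [-0.6  0.3 -0.1] M [ 0.03  0.16 -0.01] w 1.000 j6 -26
```

View pics/sc.png

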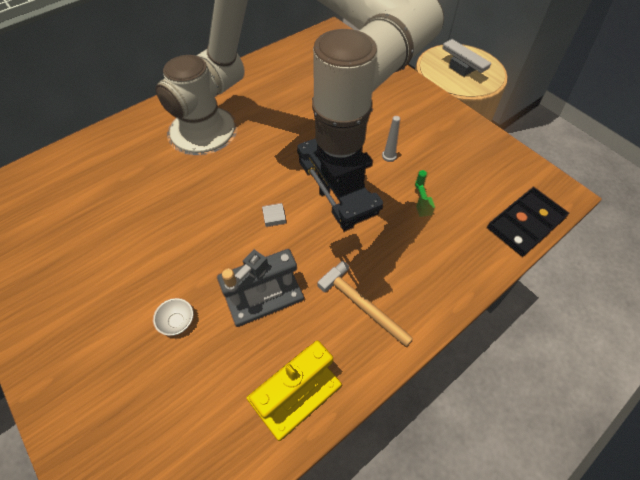

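The grip top is at z 0.2096 (0.209 expected when home). The hammer (335,277), block (274,214), dish (174,318) and mandrel (392,140) are where they began, and the gripper is clear. Handing in.

```bash
python3 -c "
from station import r
print(r.finish_job())"
```

```text
the job is handed in; nothing more can be done
None
```

I fitted the dark crank fully home on the shaft, wound it clockwise about 1.94 turns by the wooden grip until it stopped, then let go. I lifted the gripper clear and handed the job in at about 24 s. `finish_job` gives no verdict.

- **Crank home:** while fitting, the hub touched the collar at the expected height, with the underside at about 0.131 m. After release, the grip top measured 0.2096 m high (0.209 m expected when home), and the two views put it 69–70 mm from the screw axis (70 mm expected).
- **Platen down:** the arm stalled at about 10 N held at rest, against about 2–3 N while winding slowly just before. The camera check of platen height agreed to about 2 mm at its right corner. The left corner and the front edge in the top view disagreed with the prediction by about 10 crop pixels (roughly 2 image pixels). I therefore rely mainly on the stall for the platen being down.
- **Bystanders:** the hammer, block, dish and mandrel look unmoved in the last picture. One green crank was hidden behind the gripper in that picture, so I did not see it there.

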